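# Turn the ingot mould over on the hearth beneath the low shelf

## Robot

A 7-joint arm with a two-finger parallel gripper is mounted at the origin on the work surface. World frame = base frame: x ahead of the robot, y to its left, z up, the work surface at z = 0. Lengths are in mm, angles in degrees, forces in N, time in s.
With the tool pointing down it reaches from about 400 to 875 mm from the base axis. Payload 4.4 kg.
Tool frame: the origin (TCP) lies at the very end of the fingers, on their centre line; the grasp point (between the pads) lies 19 mm behind it; z points along the fingers, y is the line along which they close (so a half turn about z gives the same grasp; the last joint's range is limited). The gripper opens to 85 mm and grips with 20 to 120 N. Pads are 22 mm wide; open, the fingers measure 114 mm over their backs; the gripper's body (76 mm by 85 mm) begins 54 mm behind the grasp point. The pads swing forward as they close: fully open they stand 13 mm farther back than shut.
Start: joints at [-70.405, 36.005, 2.206, 86.941, -1.547, 57.084, -1.146], TCP at [257.762, 596.721, 231.313] pointing down, gripper open.
Joint ranges: [-175.42, 175.42], [-21.48, 121.26], [-71.46, 75.88], [10.55, 141.38], [-63.04, 243.04], [13.31, 113.54], [-168.57, 168.57]. Speed limits (degrees/s): [147.25, 147.25, 180, 180, 180, 180, 180].

## Interface

Orientations are given as [roll, pitch, yaw] about the fixed x, y, z axes, in that order (R = Rz(yaw) Ry(pitch) Rx(roll)).
In Python, from rig import status, optics, r gives the robot as it stands.
- The arm moves only by the tool step_arm, never from a script. Its argument "series" is a list that holds one entry, the list of rows, each a list of 6 numbers: the shift along the tool's x, y, z in m, then the turn, a rotation vector about the tool's x, y, z in degrees. In form: [[[x, y, z, ax, ay, az], ...]]. A call has 1 to 20 rows; each row is the pose to reach, as a shift and turn from the pose commanded when the call began, along the tool's axes at that moment; what a row does not reach only later rows make up. A row lasts 1/8 s, in which the tool goes at most 62.5 mm and 10.7 degrees, less where a joint would pass 70% of its speed; a pose out of reach is approached as far as the arm can. A call with a gripper value outside its range is refused whole. "fingers" is the finger opening in m, from 0 to 0.0854, set as the call begins (left out, the last holds). The fingers move at their own pace and stop on an object; "squeeze" is the grip in N (left out, the last holds). Time passes only in rows, so rows that repeat a pose let the fingers close. It gives the time, the measured TCP pose, the force, the opening and the grip force at its end, in the units of the state.
- status.sense(): the state, without advancing time (a new reading comes with each control period).
- optics.read_camera(name): name is "side" or "top" or "wrist"; returns the picture (384x512x3 uint8, blue, green, red); there is no depth.
- optics.camera_model(name): a dict with "intrinsics" (3x3 intrinsics, pixels), "pose" (4x4, takes a point from camera to world coordinates). Camera axes: x right, y up, looking along -z (the intrinsics and any distortion apply to the point x, -y, -z); pixel columns grow to the right and rows downward; lengths in mm; the calibration is good to about 2 mm. A picture is of the moment at which its call begins: read the wrist's pose just before it. camera_model takes no time and is no camera call; for the wrist camera it gives the pose at the moment of the call.
- r.job_done(): hands the job in; it is judged then, once.
The state is a dict: "time": time; "joints": joint angles; "qvel": joint speeds; "tau": joint torques, N m; "position": TCP position; "ee_rot": TCP orientation; "wrist_force": force on the tool from outside, world axes, zero at the start; "wrist_torque": the same for the moment, N m; "grip_width": finger opening in mm; "grip_force": force on a finger pad.
Only numpy, scipy, OpenCV 4.12 (cv2) and the standard library are available. Lean on these libraries where they do the work, as an engineer would, in place of code of your own. Each camera call takes 0.05 s, during which the arm holds its last target. There are 200 camera calls.

## Task

The emptied ingot mould, still hot, lies on the brick hearth beneath the low shelf with its two troughs facing up and its wooden handle sticking out in front. Turn it over in there, without drawing it out from under the shelf, letting it fall or knocking the shelf, so that it lies flat on the bricks with its troughs facing down; then push it straight back until its far end lies flush against the steel stop bar, and let go. Leave everything else where it is.

Things in the scene. Friction and masses are not known exactly. Their poses are not given: they have to be found in the camera images.
- mould_mid (a point): Ingot mould: dark cast-iron tray 96 mm long (x), 66 wide (y), 32 high (z), about 0.75 kg. Two troughs, 24 mm deep, open on its +z face; -z face flat; round wooden handle at its near end along -x. Point: centre of the tray, half-way up. At the start z is up. Rolls about its long lower edges; stands by itself on its long 96 x 32 mm side, then 66 mm high.
- mould_grip (a point): Where the mould's handle is best held: on its axis, 143 mm from the tray's centre along the mould's -x, half-way up and across the tray. Round wood, 24 mm in diameter, straight from 31 mm nearer the tray to 15 mm nearer the tip. It overhangs in front of the hearth, with only the bench far below it. Axes as the tray's. Sliding the mould over the bricks takes about 3 to 7 N.
- mould_end (a point): Centre of the flat far end face of the mould's tray, 48 mm along +x from the tray's centre: the face that goes against the stop bar; at the start it is 18 to 34 mm short of it. Axes as the tray's. The mould starts near one side wall of the hearth, with over 140 mm of free bricks beside it towards the middle, too little on the wall's side to turn there.
- hearth: Fixed hearth of pale firebrick, floor 40 mm above the bench, 340 mm clear between brick side walls (30 thick, 132 high, at its -y and +y). Origin: bench level, midway between the walls, at the near face of the steel stop bar, which runs from wall to wall, 18 mm above the floor. x points into the hearth, away from the robot, z up. Floor starts at x = -132 mm, walls at -120 mm.
- shelf: Fixed low shelf of steel slats across the hearth's side walls, 400 mm wide; origin and axes as the hearth's. Its underside is 132 mm above the bench (92 mm above the bricks), its front edge at x = -122 mm, the front rim's top 148 mm above the bench. A crucible and a jar stand on its rear part.
- charcoal_mid (a point): Black charcoal block, 100 x 60 x 32 mm, lying on the bricks near the other side wall; point at the block's centre. To be left alone.
- crucible_mid (a point): White crucible, 76 mm across, 30 mm high, on the rear of the shelf; its centre. To be left alone.
- jar_mid (a point): Glass jar with a metal lid, 60 mm across, 75 mm high, on the rear of the shelf; its centre. To be left alone.
- mallet_mid (a point): Mallet with white nylon faces and a wooden handle, about 220 mm long, 38 mm high, lying on the bench to the right; its middle, where the handle meets the head's neck. To be left alone.
- tongs_mid (a point): Dark steel tongs, 225 mm long, 10 mm high, lying on the bench to the right; their middle. To be left alone.
- mandrel_mid (a point): Tapered steel ring mandrel, 210 mm long, 25 mm thick, lying on the bench to the left; its middle. To be left alone.
- clamp_mid (a point): Wooden ring clamp with a brass collar, 145 mm long, 25 mm high, lying on the bench to the left; its middle. To be left alone.
Mind the look-alikes: they are no part of the job. Leave any purple or red look-alike of the part that bears mould_mid alone.

How it is judged:
By the outcome, as a careful person would: the job done as asked, in the order asked, and still so for the second after the job is handed in, with the robot touching nothing.
It also fails if it takes over 61 s, if anything falls off the work surface, if the arm or the gripper's body presses on something with over 40 N, if the wrist force passes 120 N, or if a joint passes its speed limit or range.

## Working session

There is one attempt and no reset: what is moved stays moved. The work goes in short steps, Python scripts to look and compute and a tool call to move; the robot and the scene stay as the last step left them, time stands still between calls to the robot, and variables do not carry over. Pictures are saved under pics/ and viewed, at most 10 in all, crops included, and the job is handed in when it is done.

Besides the shell and the picture viewer there is one more tool, called as name([rows], argument=value, ...), one row to a line, values as JSON. step_arm: Moves the arm, as the interface text tells. Its arguments: {"type":"object","properties":{"series":{"type":"array"},"fingers":{"type":"number"},"squeeze":{"type":"number"}},"required":["series"]}

```bash
mkdir -p pics; ls; python3 - <<'E'
from rig import status, optics, r
import cv2, numpy as np
print(status.sense())
for n in("side","top"):
    im=optics.read_camera(n); cv2.imwrite(f"pics/{n}0.png",im)
    m=optics.camera_model(n); print(n,np.round(m["intrinsics"],1).tolist(),np.round(m["pose"],3).tolist(), m.keys())
a=np.hstack([cv2.imread("pics/side0.png")]);
E
```

```text
pics
{'time': 0.0, 'joints': array([-70.40504681,  36.05722687,   2.20113214,  86.99757846,
        -1.54654382,  57.08402313,  -1.14389363]), 'qvel': array([ 0.03774077,  0.0038721 ,  0.03150315, -0.09987438,  0.00860013,
        0.04497903,  0.01557313]), 'tau': array([-2.54666829e-04, -5.63404119e+01,  1.22622963e+00, -1.93448675e+01,
        1.10331227e-02,  1.06277075e-02, -6.18609931e-06]), 'position': array([257.49090996, 596.12733762, 230.39893159]), 'ee_rot': array([-1.79890810e+02,  9.18558267e-04,  1.56638371e+02]), 'wrist_force': array([ 0.4134835 , -0.60011474,  0.4545986 ]), 'wrist_torque': array([ 0.02519146, -0.01918212, -0.00816591]), 'grip_force': 0.0, 'grip_width': 85.35525544081709}
side [[492.1, 0.0, 256.8], [0.0, 492.1, 185.5], [0.0, 0.0, 1.0]] [[0.77, 0.496, -0.401, -108.24], [-0.638, 0.598, -0.484, -801.222], [-0.0, 0.629, 0.777, 1311.139], [0.0, 0.0, 0.0, 1.0]] dict_keys(['intrinsics', 'pose'])
top [[428.6, 0.0, 257.7], [0.0, 428.6, 185.3], [0.0, 0.0, 1.0]] [[-0.004, 0.997, -0.074, 409.79], [-1.0, -0.005, -0.017, -84.378], [-0.017, 0.074, 0.997, 1797.529], [0.0, 0.0, 0.0, 1.0]] dict_keys(['intrinsics', 'pose'])
```

View pics/side0.png

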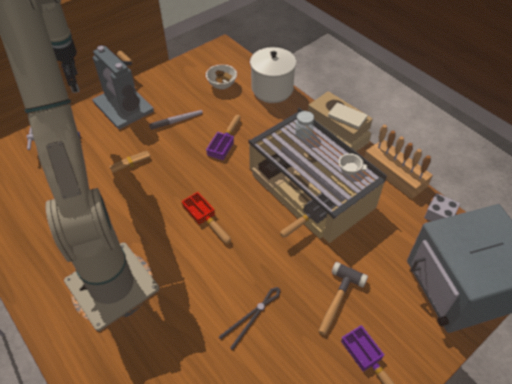

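View pics/top0.png

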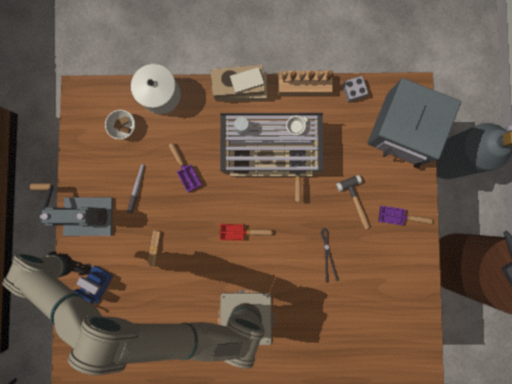

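Side view: the hearth is around (315,170) and the handle sticks out at (295,225). Top view: the hearth is around (271,145) and the handle is at (299,188). Next I zoom in on both.

```bash
cat > h.py <<'E'
from rig import status, optics, r
import cv2, numpy as np
def ray(n,px,m=None):
    m=m or optics.camera_model(n); K=m["intrinsics"];P=np.array(m["pose"])
    d=np.linalg.inv(K)@[px[0],px[1],1]; d=P[:3,:3]@[d[0],-d[1],-d[2]]
    return P[:3,3],d
def onz(n,px,z,m=None):
    o,d=ray(n,px,m); return np.round(o+d*(z-o[2])/d[2],1)
def proj(n,p,m=None):
    m=m or optics.camera_model(n);P=np.array(m["pose"]); c=P[:3,:3].T@(np.array(p)-P[:3,3])
    q=m["intrinsics"]@[c[0],-c[1],-c[2]]; return np.round(q[:2]/q[2],1)
E
python3 - <<'E'
import cv2,numpy as np
t=cv2.imread("pics/top0.png")[105:205,215:327]; s=cv2.imread("pics/side0.png")[110:250,240:390]
t=cv2.resize(t,None,fx=3.5,fy=3.5,interpolation=cv2.INTER_CUBIC); s=cv2.resize(s,None,fx=2.6,fy=2.6,interpolation=cv2.INTER_CUBIC)
H=max(t.shape[0],s.shape[0]); f=lambda a:cv2.copyMakeBorder(a,0,H-a.shape[0],0,0,cv2.BORDER_CONSTANT)
o=np.hstack([f(t),f(s)]);print(o.shape);cv2.imwrite("pics/z1.png",o)
E
```

```text
(364, 782, 3)
```

View pics/z1.png

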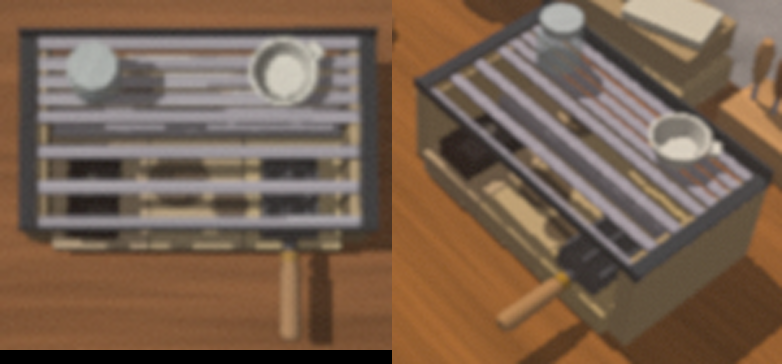

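The zoom shows the mould near the right (−y) wall. Its handle runs from (289,250) to (289,338) in the top crop, the charcoal is on the left, and the shelf's front rim lies at crop row ~233.

```bash
python3 - <<'E'
from h import *
T=lambda u,v:(215+u/3.5,105+v/3.5)
for n,p,z in [("FL",(20,230),148),("FR",(375,236),148),("BL",(20,30),148),("BR",(377,30),148),("floorFL",(53,247),40),("floorFR",(340,247),40),("stop L?",(50,130),58),("stop R",(337,130),58),("trayL",(262,190),72),("trayR",(317,190),72),("tray front",(289,228),72),("h0",(289,252),66),("h1",(289,338),66)]:
    print(n,onz("top",T(*p),z))
im=cv2.imread("pics/top0.png"); hs=cv2.cvtColor(im,cv2.COLOR_BGR2HSV)[165:210,285:312]
print(im[190,285:312].tolist())
S=lambda u,v:(240+(u-392)/2.6,110+v/2.6)
print("side tip",onz("side",S(503,318),56),"neck",onz("side",S(570,280),56), "FR corner",onz("side",S(640,272),148),"FL",onz("side",S(420,88),148))
E
```

```text
FL [590.2  86.7 148. ]
FR [ 581.3 -305.4  148. ]
BL [815.1  87.2 148. ]
BR [ 811.9 -311.1  148. ]
floorFL [581.6  58.9  40. ]
floorFR [ 579.8 -278.6   40. ]
stop L? [717.8  61.   58. ]
stop R [ 715.4 -275.    58. ]
trayL [ 643.4 -185.9   72. ]
trayR [ 643.  -249.4   72. ]
tray front [ 599.  -216.6   72. ]
h0 [ 571.8 -216.8   66. ]
h1 [ 472.2 -215.7   66. ]
[[58, 91, 136], [60, 94, 138], [56, 90, 135], [60, 93, 137], [59, 92, 136], [60, 93, 139], [61, 94, 140], [62, 96, 141], [63, 96, 142], [63, 98, 143], [83, 117, 156], [95, 130, 170], [94, 131, 170], [88, 122, 160], [76, 104, 137], [63, 88, 119], [60, 89, 131], [58, 89, 133], [44, 69, 103], [40, 57, 84], [40, 55, 80], [37, 55, 80], [36, 53, 79], [37, 55, 79], [40, 62, 91], [57, 86, 125], [61, 92, 137]]
side tip [ 483.7 -210.5   56. ] neck [ 581.7 -221.    56. ] FR corner [ 598.8 -305.5  148. ] FL [589.1  71.  148. ]
```

```bash
cat >> h.py <<'E'
from scipy.spatial.transform import Rotation as Ro
def tool(phi,th=20): # lean about world x (+: body to -y), body back toward robot by th
    return Ro.from_euler('x',phi,degrees=True)*Ro.from_euler('y',-th,degrees=True)*Ro.from_euler('x',180,degrees=True)
def tcp(grip,phi,th=20): return np.array(grip)+tool(phi,th).apply([0,0,19])
def cur(): 
    s=status.sense(); return s["position"],Ro.from_euler('xyz',s["ee_rot"],degrees=True),s
def deltas(L):  # L: list of (TCP position, Rotation)
    p,R,s=cur(); print(np.round(s["time"],2),np.round(p,1),np.round(s["ee_rot"],1),'j',np.round(s["joints"],0),'F',np.round(s["wrist_force"],1),round(s["grip_width"],1))
    for q,Q in L: print(np.round(np.r_[R.inv().apply(np.array(q)-p)/1000,],4).tolist(),np.round((R.inv()*Q).as_rotvec(degrees=True),1).tolist())
E
python3 -c "
from h import *
deltas([((430,200,300),tool(0,0)),((495,-217,260),tool(0)),])"
```

```text
0.1 [257.5 596.2 230.5] [-179.9    0.   156.6] j [-70.  36.   2.  87.  -2.  57.  -1.] F [-0.3 -1.   0.2] 85.2
[-0.3155, -0.2954, -0.069] [-0.0, 0.1, 156.6]
[-0.5405, -0.6524, -0.0284] [-27.3, 5.8, 154.5]
```

step_arm([
  [[-0.315,-0.295,-0.069,0,0,78],[-0.315,-0.295,-0.069,0,0,78],[-0.315,-0.295,-0.069,0,0,78],[-0.315,-0.295,-0.069,0,0,78],[-0.315,-0.295,-0.069,0,0,78],[-0.315,-0.295,-0.069,0,0,78],[-0.315,-0.295,-0.069,0,0,90],[-0.54,-0.652,-0.028,-27.3,5.8,154.5],[-0.54,-0.652,-0.028,-27.3,5.8,154.5],[-0.54,-0.652,-0.028,-27.3,5.8,154.5],[-0.54,-0.652,-0.028,-27.3,5.8,154.5],[-0.54,-0.652,-0.028,-27.3,5.8,154.5],[-0.54,-0.652,-0.028,-27.3,5.8,154.5],[-0.54,-0.652,-0.028,-27.3,5.8,154.5],[-0.54,-0.652,-0.028,-27.3,5.8,154.5],[-0.54,-0.652,-0.028,-27.3,5.8,154.5],[-0.54,-0.652,-0.028,-27.3,5.8,154.5],[-0.54,-0.652,-0.028,-27.3,5.8,154.5],[-0.54,-0.652,-0.028,-27.3,5.8,154.5]],
], fingers=0.0854)

```text
time: 2.48
position: [495.3, -215.5, 259.5]
ee_rot: [-179.9, -20.1, 0.1]
wrist_force: [0.4, 1.3, 0.7]
grip_width: 85.4
grip_force: 0.0
```

```bash
python3 - <<'E'
from h import *
deltas([((495,-217,260),tool(45)),((495,-217,260),tool(-45))])
m=optics.camera_model("wrist"); im=optics.read_camera("wrist"); cv2.imwrite("pics/w1.png",im)
import pickle; pickle.dump(m,open("w1.pkl","wb"))
print(np.round(m["pose"],2).tolist(),np.round(m["intrinsics"]).tolist())
E
```

```text
2.48 [ 495.3 -215.5  259.5] [-1.799e+02 -2.010e+01  1.000e-01] j [ -3.  22.  40. 120. -47.  34. -20.] F [0.4 1.3 0.7] 85.4
[-0.0001, 0.0015, -0.0006] [42.1, -0.0, 15.5]
[-0.0001, 0.0015, -0.0006] [-42.4, -0.1, -15.3]
[[0.0, 1.0, -0.07, 513.51], [-1.0, 0.0, -0.0, -217.46], [-0.0, 0.07, 1.0, 417.66], [0.0, 0.0, 0.0, 1.0]] [[327.0, 0.0, 257.0], [0.0, 327.0, 189.0], [0.0, 0.0, 1.0]]
```

View pics/w1.png

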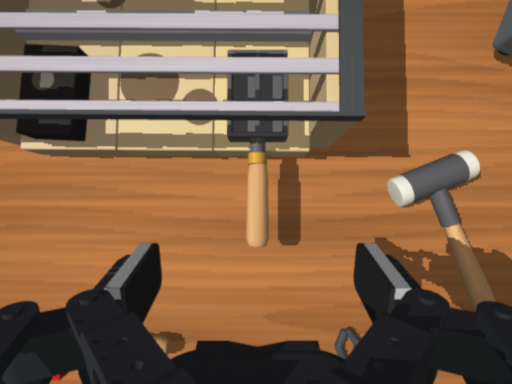

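Wrist view: the handle tip is at (257,247) with its axis along column ~258. The tray spans columns 229–288 and rows 52–138, and the floor's front edge is at row 155.

```bash
python3 - <<'E'
from h import *
import pickle; m=pickle.load(open("w1.pkl","rb")); im=cv2.imread("pics/w1.png")
for n,p,z in [("tip",(257,247),56),("mid",(257.5,200),56),("collar",(258,150),56),("nearL",(229,137),72),("nearR",(288,138),72),("farL",(229,51),72),("farR",(287,51),72),("floorL",(22,152),40),("floorR",(307,155),40),("rimR",(364,118),148),("rimL",(5,118),148)]:
    print(n,onz("w",p,z,m))
hs=cv2.cvtColor(im,cv2.COLOR_BGR2HSV)
for v in(175,200,230): print(v,[ (u,im[v,u].tolist()) for u in range(243,274,2)])
for u in (250,265,275): print(u,[(v,int(im[v,u].sum())) for v in range(18,60,2)])
E
```

```text
tip [ 474.6 -216.3   56. ]
mid [ 526.1 -216.8   56. ]
collar [ 582.  -217.3   56. ]
nearL [ 593.  -186.2   72. ]
nearR [ 592.  -249.4   72. ]
farL [ 688.1 -185.6   72. ]
farR [ 688.1 -248.8   72. ]
floorL [582.4  58.5  40. ]
floorR [ 579.2 -274.4   40. ]
rimR [ 591.8 -306.2  148. ]
rimL [591.6  -4.7 148. ]
175 [(243, [62, 111, 169]), (245, [62, 111, 169]), (247, [81, 128, 178]), (249, [115, 170, 222]), (251, [120, 178, 229]), (253, [121, 179, 230]), (255, [118, 176, 228]), (257, [116, 171, 224]), (259, [109, 159, 212]), (261, [101, 150, 200]), (263, [87, 129, 170]), (265, [68, 101, 134]), (267, [56, 90, 128]), (269, [62, 110, 169]), (271, [62, 110, 169]), (273, [62, 111, 169])]
200 [(243, [68, 122, 188]), (245, [69, 123, 189]), (247, [98, 147, 198]), (249, [117, 174, 227]), (251, [123, 182, 233]), (253, [120, 179, 230]), (255, [117, 175, 227]), (257, [115, 170, 222]), (259, [107, 157, 210]), (261, [101, 149, 198]), (263, [88, 129, 171]), (265, [70, 103, 136]), (267, [56, 86, 120]), (269, [68, 119, 185]), (271, [69, 121, 188]), (273, [69, 122, 188])]
230 [(243, [61, 108, 166]), (245, 
[... 352 characters left out ...]
8, 595), (20, 587), (22, 593), (24, 587), (26, 579), (28, 409), (30, 259), (32, 303), (34, 233), (36, 227), (38, 234), (40, 238), (42, 328), (44, 354), (46, 582), (48, 583), (50, 343), (52, 239), (54, 125), (56, 215), (58, 582)]
265 [(18, 592), (20, 586), (22, 592), (24, 585), (26, 573), (28, 423), (30, 261), (32, 313), (34, 233), (36, 230), (38, 234), (40, 233), (42, 316), (44, 332), (46, 491), (48, 582), (50, 343), (52, 240), (54, 122), (56, 213), (58, 579)]
275 [(18, 590), (20, 586), (22, 589), (24, 583), (26, 571), (28, 420), (30, 253), (32, 316), (34, 234), (36, 228), (38, 233), (40, 234), (42, 315), (44, 329), (46, 492), (48, 580), (50, 343), (52, 288), (54, 134), (56, 185), (58, 575)]
```

step_arm([
  [[0,0,0,-42.4,0,-15.3],[0,0,0,-42.4,0,-15.3],[0,0,0,-42.4,0,-15.3],[0,0,0,-42.4,0,-15.3],[0,0,0,-42.4,0,-15.3],[0,0,0,-42.4,0,-15.3],[0,0,0,-42.4,0,-15.3]],
])

```text
time: 3.4
position: [530.5, -211.9, 248.0]
ee_rot: [136.4, -11.9, 12.1]
wrist_force: [0.3, -1.8, 1.6]
grip_width: 85.2
grip_force: 0.0
```

```bash
python3 - <<'E'
from h import *
deltas([((495,-217,260),tool(45)),((495,-217,260),tool(-45))])
E
```

```text
3.4 [ 530.5 -211.9  248. ] [136.4 -11.9  12.1] j [-48.  51.  76. 127. -63.  13. -17.] F [ 0.3 -1.8  1.6] 85.2
[-0.0325, 0.0115, -0.0155] [82.8, 3.0, 28.2]
[-0.0325, 0.0115, -0.0155] [-2.6, 3.1, -0.2]
```

```bash
cat > fk.py <<'E'
import numpy as np, itertools
from scipy.spatial.transform import Rotation as Ro
from scipy.optimize import least_squares
def chain(q,s,c1,c7):
    A=[]; R=Ro.identity(); off=[c1,0,0,0,0,0,c7]
    for i in range(7):
        R=R*Ro.from_euler('z' if i%2==0 else 'y',s[i]*q[i]+off[i],degrees=True); A.append(R)
    return A
def basis(A): # columns for linear lengths: h, then x/y/z offsets after joints
    cols=[np.array([0,0,1.])]
    for i,ax in [(0,'y'),(2,'z'),(2,'x'),(2,'y'),(4,'z'),(4,'x'),(4,'y'),(6,'z'),(5,'x')]:
        cols.append(A[i].apply(np.eye(3)['xyz'.index(ax)]))
    return np.array(cols).T
E
python3 - <<'E'
from fk import *
from rig import status
s0=status.sense()
D=[([-70.405,36.057,2.2011,86.998,-1.5465,57.084,-1.1439],[257.49,596.13,230.4],[-179.89,0,156.638]),
   ([-3,22,40,120,-47,34,-20],[495.3,-215.5,259.5],[-179.9,-20.1,0.1]),
   (s0["joints"],s0["position"],s0["ee_rot"])]
res=[]
for sg in itertools.product([1,-1],repeat=6):
    s=[sg[0],1,*sg[1:]]
    f=lambda c:np.concatenate([(Ro.from_euler('xyz',e,degrees=True).inv()*chain(q,s,*c)[-1]).as_rotvec(degrees=True) for q,p,e in D])
    for g in [(0,0),(0,180),(137,0),(137,180),(137,90),(137,-90),(0,90),(0,-90),(-90,0),(-90,90),(180,0),(180,90)]:
        o=least_squares(f,g); res.append((o.cost,s,o.x%360))
res.sort(key=lambda t:t[0])
for t in res[:6]: print(t)
c,s,x=res[0]
M=np.vstack([basis(chain(q,s,*x)[:]) for q,p,e in D]); b=np.concatenate([p for q,p,e in D])
print(np.linalg.lstsq(M,b,rcond=1e-3))
E
```

```text
(np.float64(0.259193812582867), [-1, 1, -1, 1, -1, 1, -1], array([ 0.35071501, 90.12163759]))
(np.float64(0.2591938125828971), [-1, 1, -1, 1, -1, 1, -1], array([ 0.35071503, 90.1216376 ]))
(np.float64(0.2591938125828986), [-1, 1, -1, 1, -1, 1, -1], array([ 0.35071506, 90.12163763]))
(np.float64(0.2591938125829093), [-1, 1, -1, 1, -1, 1, -1], array([ 0.35071504, 90.12163761]))
(np.float64(0.2591938125829121), [-1, 1, -1, 1, -1, 1, -1], array([ 0.35071474, 90.12163734]))
(np.float64(0.25919381258291974), [-1, 1, -1, 1, -1, 1, -1], array([ 0.35071533, 90.12163786]))
(array([326.77358563,  11.57270026, 560.89600821,  84.53060945,
         6.9560222 , 304.88645096, -60.91006381, -50.44641219,
       384.91717061,  36.46956608]), array([], dtype=float64), np.int32(9), array([3.39352849, 3.20356048, 2.44944615, 1.12690178, 0.72655965,
       0.54238917, 0.34759352, 0.08388273, 0.03921772]))
```

```bash
python3 - <<'E'
from fk import *
from rig import status
s0=status.sense()
D=[([-70.405,36.057,2.2011,86.998,-1.5465,57.084,-1.1439],[257.49,596.13,230.4],[-179.89,0,156.638]),
   ([-3,22,40,120,-47,34,-20],[495.3,-215.5,259.5],[-179.9,-20.1,0.1]),
   (s0["joints"],s0["position"],s0["ee_rot"])]
s=[-1,1,-1,1,-1,1,-1]; M=np.vstack([basis(chain(q,s,0,90)) for q,p,e in D]); b=np.concatenate([p for q,p,e in D])
W=np.array([1,1,1,.3,.3,.3,1,1,1])
names="h y0 z2 x2 y2 z4 x4 y4 z6 x5".split()
for sub in [(0,2,5,8),(0,1,2,5,8),(0,2,5,8,9),(0,1,2,5,8,9),(0,1,2,3,5,8,9),(0,1,2,3,5,8),(0,2,5,7,8,9),(0,1,2,3,5,6,8)]:
    x=np.linalg.lstsq(M[:,sub]*W[:,None],b*W,rcond=None)[0]
    print(dict(zip([names[i] for i in sub],np.round(x,0))),'res',np.round(M[:,sub]@x-b,0))
E
```

```text
{'h': np.float64(365.0), 'z2': np.float64(552.0), 'z4': np.float64(388.0), 'z6': np.float64(367.0)} res [-26.  10.   3.  13.  17.  -3.  -1.  -1.  -3.]
{'h': np.float64(343.0), 'y0': np.float64(-24.0), 'z2': np.float64(544.0), 'z4': np.float64(389.0), 'z6': np.float64(334.0)} res [-5. -1.  7.  0. -8. -3.  3. -2. -7.]
{'h': np.float64(357.0), 'z2': np.float64(552.0), 'z4': np.float64(378.0), 'z6': np.float64(367.0), 'x5': np.float64(-10.0)} res [-25.  11.  -0.  11.  13.  -4.  -2.  -0.   1.]
{'h': np.float64(326.0), 'y0': np.float64(-25.0), 'z2': np.float64(542.0), 'z4': np.float64(370.0), 'z6': np.float64(332.0), 'x5': np.float64(-18.0)} res [ -3.  -0.   1.  -4. -17.  -4.   1.   0.  -0.]
{'h': np.float64(319.0), 'y0': np.float64(-28.0), 'z2': np.float64(583.0), 'x2': np.float64(-58.0), 'z4': np.float64(374.0), 'z6': np.float64(389.0), 'x5': np.float64(-39.0)} res [ -1.  -0.   1.  -4.  -5. -11.   1.   0.   0.]
{'h': np.float64(336.0), 'y0': np.float64(-23.0), 'z2': np.float64(517.0), 'x2': np.float64(36.0), 'z4': np.float64(374.0), 'z6': np.float64(296.0)} res [ -4.  -1.   3.  -3. -21.   1.   2.  -0.  -3.]
{'h': np.float64(362.0), 'z2': np.float64(593.0), 'z4': np.float64(360.0), 'y4': np.float64(-28.0), 'z6': np.float64(415.0), 'x5': np.float64(-1.0)} res [ 0.  2. -1.  7. 21. -4. -2. -0.  1.]
{'h': np.float64(407.0), 'y0': np.float64(-25.0), 'z2': np.float64(493.0), 'x2': np.float64(63.0), 'z4': np.float64(410.0), 'x4': np.float64(68.0), 'z6': np.float64(256.0)} res [-1. -0.  1.  7. -6. 10. -0. -0. -2.]
```

```bash
cat >> fk.py <<'E'
S=[-1,1,-1,1,-1,1,-1]
LO=np.array([-175.42,-21.48,-71.46,10.55,-63.04,13.31,-168.57]);HI=np.array([175.42,121.26,75.88,141.38,243.04,113.54,168.57])
def fkf(q):
    A=chain(q,S,0,90); e=lambda i,a:A[i].apply(a)
    p=np.array([0,0,343.])+e(0,[0,-24,0])+544*e(2,[0,0,1])
    w=p+389*e(4,[0,0,1]); return w+334*e(6,[0,0,1]),A[-1],p,w
def ik(p,R,q0,m=6,reg=0.02):
    lo,hi=LO+m,HI-m; q0=np.clip(q0,lo+.1,hi-.1)
    def f(q):
        P,Q,_,_=fkf(q); return np.r_[(P-p)/3,(Q.inv()*R).as_rotvec(degrees=True),reg*(q-q0)]
    o=least_squares(f,q0,bounds=(lo,hi),max_nfev=60); return o.x,np.abs(o.fun[:6]).max()
E
cat > scan.py <<'E'
from fk import *
from h import tool,tcp
rng=np.random.default_rng(0)
for flip in (0,180):
  for th in (0,25,45):
    for phi in (50,0,-50):
      R=tool(phi,th)*Ro.from_euler('z',flip,degrees=True); best=[]
      for k in range(14):
        q,e=ik(tcp([500,-170,76],phi,th),R,rng.uniform(LO,HI),reg=0.002)
        if e<1.5: best.append(np.round(q))
      # distinct by j5 groups
      best.sort(key=lambda q:q[4]); print(flip,th,phi,len(best),[b.astype(int).tolist() for b in best[::max(1,len(best)//3)]][:4])
E
time timeout 500 python3 scan.py
```

```text
0 0 50 10 [[21, 62, 27, 94, -57, 84, -9], [50, 62, -22, 92, -23, 61, -39], [61, 67, -42, 92, -4, 58, -56], [70, 80, -65, 91, 23, 62, -80]]
0 0 0 8 [[-5, 46, 32, 115, -45, 32, -31], [16, 42, 0, 113, 0, 24, -74], [37, 47, -31, 112, 43, 34, -114], [47, 53, -49, 111, 59, 45, -127]]
0 0 -50 4 [[-41, 66, 48, 118, 18, 19, -120], [-22, 55, 16, 117, 64, 41, -163], [-22, 55, 16, 117, 64, 41, -163], [-22, 55, 16, 117, 64, 41, -163]]
0 25 50 6 [[57, 59, -20, 111, -57, 44, -4], [67, 63, -35, 110, -41, 34, -18], [76, 71, -51, 110, -9, 28, -47]]
0 25 0 7 [[47, 48, -37, 131, 135, 23, 163], [42, 46, -29, 131, 147, 19, 149], [2, 45, 27, 133, 235, 33, 53], [0, 46, 32, 133, 237, 36, 50]]
0 25 -50 5 [[14, 64, -36, 134, 114, 88, 163], [-3, 58, -11, 135, 115, 68, 152], [-3, 58, -12, 135, 115, 68, 152], [-3, 58, -12, 135, 115, 68, 152]]
0 45 50 0 []
0 45 0 0 []
0 45 -50 0 []
180 0 50 7 [[45, 60, -13, 93, -31, 64, 149], [57, 65, -35, 92, -11, 59, 130], [63, 70, -47, 91, 3, 58, 118], [68, 77, -60, 91, 17, 61, 105]]
180 0 0 7 [[28, 44, -18, 112, 28, 28, 80], [41, 49, -38, 112, 50, 38, 60], [50, 57, -55, 111, 64, 50, 49], [54, 63, -65, 111, 70, 60, 45]]
180 0 -50 9 [[-27, 57, 23, 117, 59, 35, 22], [-18, 55, 10, 117, 67, 45, 15], [6, 57, -24, 115, 80, 71, 7]]
180 25 50 4 [[75, 70, -49, 110, -15, 28, 139], [80, 77, -60, 109, 13, 28, 112], [82, 81, -65, 109, 25, 30, 101], [82, 81, -65, 109, 25, 30, 101]]
180 25 0 6 [[63, 64, -65, 130, 113, 46, 11], [61, 62, -62, 130, 114, 43, 9], [42, 46, -29, 131, 147, 19, -31]]
180 25 -50 9 [[9, 61, -28, 135, 114, 82, -21], [-2, 58, -13, 135, 115, 69, -28], [-3, 58, -11, 135, 115, 68, -28]]
180 45 50 0 []
180 45 0 0 []
180 45 -50 0 []
real	0m11.765s
user	0m12.211s
sys	0m0.057s
```

```bash
cat > sim.py <<'E'
from fk import *
from h import tool,tcp
def jac(q):
    P,Q,_,_=fkf(q);J=np.zeros((6,7))
    for i in range(7):
        d=q.copy();d[i]+=.01;p,r,_,_=fkf(d);J[:3,i]=(p-P)/.01;J[3:,i]=(r*Q.inv()).as_rotvec()/.01*500
    return J
def go(q,p,R,n=12,lin=62.5,ang=10.7,clamp=True):
    q=np.array(q,float)
    for k in range(n*5):
        P,Q,_,_=fkf(q); dp=p-P; w=(R*Q.inv()).as_rotvec(); 
        f=min(1,lin/5/(np.linalg.norm(dp)+1e-9)); dp=dp*f
        a=np.linalg.norm(w); w=w*min(1,np.radians(ang)/5/(a+1e-9))
        J=jac(q); free=np.ones(7,bool)
        for _ in range(4):
            Jf=J*free; dq=Jf.T@np.linalg.solve(Jf@Jf.T+1e-2*np.eye(6),np.r_[dp,w*500]); n2=q+dq
            bad=free&((n2<LO+.5)&(dq<0)|(n2>HI-.5)&(dq>0))
            if not bad.any(): break
            free&=~bad
        q=np.clip(q+dq*free,LO,HI)
    P,Q,_,_=fkf(q); return q,np.linalg.norm(P-p),np.degrees((R*Q.inv()).magnitude())
E
python3 - <<'E'
from sim import *
q=np.array([-70.4,36.06,2.2,87,-1.55,57.08,-1.14]); P,Q,_,_=fkf(q)
f=lambda t,w:(P+Q.apply(np.array(t)*1000),Q*Ro.from_rotvec(w,degrees=True))
q,a,b=go(q,*f([-.315,-.295,-.069],[0,0,84]),n=7); print(q.round(),a,b)
q,a,b=go(q,*f([-.54,-.652,-.028],[-27.3,5.8,154.5]),n=12); print(q.round(),a,b)
q2,a,b=go(q,*(np.array([495,-217,260]),tool(-45)),n=7); print(q2.round(),a,b)
from rig import status
q=status.sense()["joints"]
# plan: stage to phi=50, flip 180 through tool z
fl=lambda a:Ro.from_euler('z',a,degrees=True)
for th in (0,10):
  for phi0 in (40,50):
    x=q.copy()
    for ph,a in [(-20,0),(phi0*.5,-60),(phi0,-120),(phi0,-180),(0,-180),(-phi0,-180),(phi0,-180)]:
        x,e1,e2=go(x,np.array([500,-190,200]),tool(ph,th)*fl(a),n=9); print(th,ph,a,x.round().astype(int),round(e1,1),round(e2,1))
E
```

```text
[-49.  17.  26. 110.  -9.  55. -26.] 0.8680391501768172 9.005902884888544
[ -4.  21.  41. 120. -46.  35. -21.] 1.8198773652309366e-13 1.87768801367227e-14
[-45.  50.  73. 124. -56.  14. -23.] 54.25034445975431 6.214027605176299
0 -20 0 [-37  51  75 115 -45  46 -33] 0.0 0.0
0 20.0 -60 [  4  40  40 102 -43  68  34] 0.0 0.0
0 40 -120 [ 26  44  18  94 -42  79  94] 0.0 0.0
0 40 -180 [ 35  43   3  93 -34  74 147] 0.0 0.0
0 0 -180 [  5  30  19 108 -13  44 121] 0.0 0.0
0 -40 -180 [-39  44  52 118  13  30  82] 0.0 0.0
0 40 -180 [ 35  43   2  93 -34  74 146] 0.0 0.0
0 -20 0 [-37  51  75 115 -45  46 -33] 0.0 0.0
0 25.0 -60 [  8  41  38 100 -45  72  36] 0.0 0.0
0 50 -120 [ 31  49  15  90 -44  87  96] 0.0 0.0
0 50 -180 [ 39  49   1  89 -37  82 149] 0.0 0.0
0 0 -180 [  6  30  18 108 -13  44 121] 0.0 0.0
0 -50 -180 [-46  53  58 119  15  29  75] 0.0 0.0
0 50 -180 [ 39  47   0  91 -35  78 148] 0.2 3.6
10 -20 0 [-38  44  72 124 -57  33 -20] 0.0 0.0
10 20.0 -60 [  5  36  40 110 -53  61  44] 0.0 0.0
10 40 -120 [ 26  42  21 102 -51  74 103] 0.0 0.0
10 40 -180 [ 35  41   8 101 -45  68 157] 0.0 0.0
10 0 -180 [  4  27  23 116 -27  32 136] 0.0 0.0
10 -40 -180 [-48  50  67 127 -28  14 123] 0.0 0.0
10 40 -180 [ 26  42  21 102 -51  74 163] 0.0 0.0
10 -20 0 [-38  44  72 124 -57  33 -20] 0.0 0.0
10 25.0 -60 [  9  38  38 108 -54  66  46] 0.0 0.0
10 50 -120 [ 31  47  19  98 -53  83 104] 0.0 0.0
10 50 -180 [ 39  46   6  97 -47  77 158] 0.0 0.0
10 0 -180 [  4  27  22 116 -27  32 136] 0.0 0.0
10 -50 -180 [-54  63  75 128 -42  15 132] 0.0 0.0
10 50 -180 [ 23  47  30 100 -57  85 168] 0.2 3.8
```

```bash
cat > plan.py <<'E'
from sim import *
Y0,X,LIFT=-217.,500.,2.
def grip(a,lift=None):
    L=LIFT if lift is None else lift
    piv,rel=((Y0+33,40.),(-33.,16.)) if a<=90 else ((Y0+65,40.),(-16.,33.))
    t=np.radians(-(a if a<=90 else a-90)); c,s=np.cos(t),np.sin(t)
    return np.array([X,piv[0]+c*rel[0]-s*rel[1],piv[1]+s*rel[0]+c*rel[1]+L])
FL=Ro.from_euler('z',-180,degrees=True)
def pose(a,phi,back=0,lift=None):
    R=tool(phi,0)*FL; return grip(a,lift)+R.apply([0,0,19-back]),R
E
python3 - <<'E'
from plan import *
from rig import status
x=status.sense()["joints"]; fl=lambda a:Ro.from_euler('z',a,degrees=True)
def do(n,p,R,k=9):
    global x
    x,e1,e2=go(x,p,R,n=k); print(n,x.round().astype(int),round(e1,1),round(e2,1), 'wrist',fkf(x)[3].round(),'elb',fkf(x)[2].round())
for ph,a in [(-20,0),(20,-60),(40,-120)]: do('flip',np.array([480,-230,250]),tool(ph,0)*fl(a))
do('pre',*pose(0,45,110)); do('gr',*pose(0,45,0))
for a in range(10,91,10): do(a,*pose(a,45-a),2)
do('out',*pose(90,-45,100)); do('up',pose(90,0,120)[0],pose(90,0)[1]); do('pre2',*pose(90,45,100)); do('gr2',*pose(90,45))
for a in range(100,181,10): do(a,*pose(a,135-a),2)
p,R=pose(180,-45); do('push',p+[25,0,0],R); do('out',*pose(180,-45,100))
E
```

```text
flip [-34  42  74 114 -33  45 -37] 0.0 0.0 wrist [ 480. -116.  564.] elb [315. 185. 747.]
flip [ 10  35  37  98 -36  72  32] 0.0 0.0 wrist [ 480. -344.  564.] elb [305. -79. 787.]
flip [ 31  41  16  90 -37  85  91] 0.0 0.0 wrist [ 480. -445.  506.] elb [ 295. -206.  751.]
pre [ 45  57  -1  80 -30  79 149] 0.0 0.0 wrist [ 500. -518.  359.] elb [ 306. -336.  643.]
gr [ 41  60  -3  90 -34  66 153] 0.0 0.0 wrist [ 500. -440.  281.] elb [ 338. -328.  616.]
10 [ 37  55  -1  96 -33  57 151] 0.0 0.0 wrist [ 500. -394.  322.] elb [ 341. -284.  659.]
20 [ 31  50   2 101 -31  48 147] 0.0 0.0 wrist [ 500. -343.  354.] elb [ 345. -234.  694.]
30 [ 23  46   6 106 -29  39 142] 0.0 0.0 wrist [ 500. -286.  377.] elb [ 351. -178.  719.]
40 [ 14  44  12 110 -26  31 136] 0.0 0.0 wrist [ 500. -226.  389.] elb [ 361. -113.  735.]
50 [  2  44  20 114 -23  24 128] 0.0 0.0 wrist [ 500. -166.  391.] elb [375. -37. 736.]
60 [-11  46  31 117 -21  19 120] 0.0 0.0 wrist [ 500. -105.  383.] elb [389.  52. 721.]
70 [-24  51  41 119 -20  17 113] 0.0 0.0 wrist [500. -47. 364.] elb [398. 150. 684.]
80 [-35  59  49 120
[... 777 characters left out ...]
721.]
130 [ -2  45  27 114 -45  34 148] 0.0 0.0 wrist [ 500. -170.  391.] elb [385. -14. 728.]
140 [-12  46  33 117 -43  27 141] 0.0 0.0 wrist [ 500. -110.  389.] elb [387.  59. 721.]
150 [-24  50  41 119 -41  23 133] 0.0 0.0 wrist [500. -50. 377.] elb [389. 144. 695.]
160 [-34  56  49 120 -40  21 126] 0.0 0.0 wrist [500.   7. 354.] elb [386. 235. 647.]
170 [-44  65  56 119 -39  22 119] 0.0 0.0 wrist [500.  58. 322.] elb [371. 323. 576.]
180 [-51  75  62 118 -38  25 112] 0.0 0.0 wrist [500. 104. 281.] elb [346. 396. 486.]
push [-51  76  63 114 -37  28 111] 0.0 0.0 wrist [525. 104. 281.] elb [353. 392. 477.]
out [-61  72  71 116 -33  39 107] 0.0 0.0 wrist [500. 174. 351.] elb [269. 441. 515.]
```

```bash
python3 - <<'E'
from plan import *
from h import deltas
fl=lambda a:Ro.from_euler('z',a,degrees=True)
L=[(np.array([480,-230,250]),tool(ph,0)*fl(a)) for ph,a in [(-20,0),(0,-45),(20,-90),(40,-140)]]+[pose(0,45,110)]
deltas(L)
E
```

```text
3.4 [ 530.5 -211.9  248. ] [136.4 -11.9  12.1] j [-48.  51.  76. 127. -63.  13. -17.] F [ 0.3 -1.8  1.6] 85.2
[-0.0516, 0.0141, -0.0044] [22.2, -16.5, 4.0]
[-0.0516, 0.0141, -0.0044] [45.7, 1.5, -35.8]
[-0.0516, 0.0141, -0.0044] [58.3, 35.8, -70.3]
[-0.0516, 0.0141, -0.0044] [47.9, 85.5, -98.7]
[-0.0693, -0.034, 0.1248] [17.2, 115.3, -120.7]
```

step_arm([
  [[-0.052,0.014,-0.004,22.2,-16.5,4],[-0.052,0.014,-0.004,22.2,-16.5,4],[-0.052,0.014,-0.004,22.2,-16.5,4],[-0.052,0.014,-0.004,22.2,-16.5,4],[-0.052,0.014,-0.004,22.2,-16.5,4]],
])

```text
time: 4.03
position: [478.9, -229.8, 249.4]
ee_rot: [160.1, -0.2, -0.1]
wrist_force: [-0.6, -0.2, -1.1]
grip_width: 85.4
grip_force: 0.0
```

```bash
python3 - <<'E'
from plan import *
from h import deltas
fl=lambda a:Ro.from_euler('z',a,degrees=True)
L=[(np.array([480,-230,250]),tool(ph,0)*fl(a)) for ph,a in [(-20,0),(0,-45),(20,-90),(40,-140)]]+[pose(0,45,110)]
deltas(L)
E
```

```text
4.03 [ 478.9 -229.8  249.4] [ 1.601e+02 -2.000e-01 -1.000e-01] j [-32.  42.  71. 113. -32.  44. -38.] F [-0.6 -0.2 -1.1] 85.4
[0.0011, 0.0003, -0.0005] [-0.1, -0.2, -0.1]
[0.0011, 0.0003, -0.0005] [18.9, 7.6, -44.7]
[0.0011, 0.0003, -0.0005] [31.4, 31.0, -86.1]
[0.0011, 0.0003, -0.0005] [26.3, 71.3, -124.1]
[0.0206, 0.0052, 0.1371] [-0.4, -96.5, 151.9]
```

step_arm([
  [[0,0,0,18.9,7.6,-44.7],[0,0,0,18.9,7.6,-44.7],[0,0,0,18.9,7.6,-44.7],[0,0,0,18.9,7.6,-44.7],[0,0,0,31.4,31,-86.1],[0,0,0,31.4,31,-86.1],[0,0,0,31.4,31,-86.1],[0,0,0,31.4,31,-86.1],[0,0,0,31.4,31,-86.1],[0,0,0,26.3,71.3,-124.1],[0,0,0,26.3,71.3,-124.1],[0,0,0,26.3,71.3,-124.1],[0,0,0,26.3,71.3,-124.1],[0,0,0,26.3,71.3,-124.1],[0,0,0,26.3,71.3,-124.1]],
], fingers=0.055)

```text
time: 5.9
position: [479.7, -228.5, 247.3]
ee_rot: [147.5, -24.7, 147.2]
wrist_force: [-0.6, 0.2, -0.8]
grip_width: 54.9
grip_force: 0.0
```

```bash
python3 - <<'E'
from plan import *
from h import deltas
deltas([pose(0,45,110),pose(0,45,110,0),pose(0,45,0,0)])
E
```

```text
5.9 [ 479.7 -228.5  247.3] [147.5 -24.7 147.2] j [ 37.  41.   6.  89. -32.  82. 106.] F [-0.6  0.2 -0.8] 54.9
[-0.0937, -0.0789, 0.0618] [-5.0, 1.5, -40.2]
[-0.0945, -0.0798, 0.0633] [-5.0, 1.5, -40.2]
[-0.0887, -0.072, 0.1729] [-5.0, 1.5, -40.2]
```

step_arm([
  [[-0.0945,-0.08,0.063,-5,1.5,-40.2],[-0.0945,-0.08,0.063,-5,1.5,-40.2],[-0.0945,-0.08,0.063,-5,1.5,-40.2],[-0.0945,-0.08,0.063,-5,1.5,-40.2],[-0.0945,-0.08,0.063,-5,1.5,-40.2],[-0.0945,-0.08,0.063,-5,1.5,-40.2],[-0.0945,-0.08,0.063,-5,1.5,-40.2]],
])

```text
time: 6.78
position: [501.0, -282.3, 123.0]
ee_rot: [135.1, 0.1, -180.0]
wrist_force: [-0.2, 0.9, -1.2]
grip_width: 55.0
grip_force: 0.0
```

```bash
python3 - <<'E'
from plan import *
from h import *
deltas([pose(0,45,110,0),pose(0,45,0,0)])
m=optics.camera_model("wrist"); im=optics.read_camera("wrist"); cv2.imwrite("pics/w2.png",im)
for p in [(475,-216.5,56),(528,-217,56),(500,-217,56),(640,-217,72)]: print(proj("wrist",p,m))
E
```

```text
6.78 [ 501.  -282.3  123. ] [ 1.351e+02  1.000e-01 -1.800e+02] j [ 48.  56.  -6.  80. -27.  78. 147.] F [-0.2  0.9 -1.2] 55.0
[0.001, -0.0012, 0.0025] [-0.1, 0.1, 0.1]
[0.0011, -0.001, 0.1125] [-0.1, 0.1, 0.1]
[257.8 156. ]
[257.2 223.3]
[257.3 188.8]
[270.4 352.2]
```

View pics/w2.png

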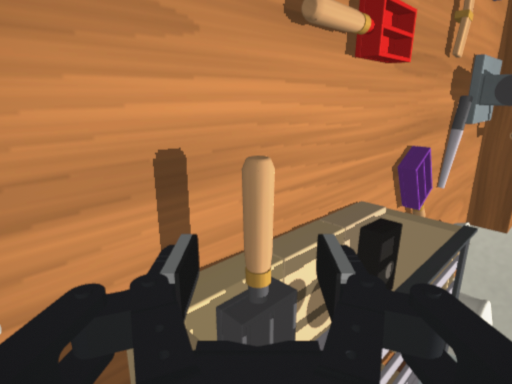

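The view shows the handle centred between the pads, axis at column 258 and tip at row 156, as predicted. I'm going in.

step_arm([
  [[0.001,-0.001,0.03,0,0,0],[0.001,-0.001,0.06,0,0,0],[0.001,-0.001,0.085,0,0,0],[0.001,-0.001,0.1,0,0,0],[0.001,-0.001,0.112,0,0,0],[0.001,-0.001,0.112,0,0,0],[0.001,-0.001,0.112,0,0,0]],
])

```text
time: 7.7
position: [500.1, -205.4, 42.7]
ee_rot: [135.1, 0.2, 180.0]
wrist_force: [-0.1, 0.0, -0.5]
grip_width: 55.1
grip_force: 0.0
```

step_arm([
  [[0,0,0,0,0,0],[0,0,0,0,0,0],[0,0,0,0,0,0],[0,0,0,0,0,0],[0,0,0,0,0,0],[0,0,0,0,0,0]],
], fingers=0.0, squeeze=100)

```text
time: 8.45
position: [499.8, -204.2, 43.4]
ee_rot: [134.9, 0.2, -179.9]
wrist_force: [-1.2, -0.9, 5.2]
grip_width: 21.7
grip_force: 97.6
```

```bash
python3 - <<'E'
from plan import *
from h import *
p,R,s=cur(); print("grip",p-R.apply([0,0,19]),grip(0,0),s["wrist_torque"])
# relative rows: offset so that start maps to itself
q0=pose(0,45,0,0)[0]
deltas([(pose(a,45-a)[0]-q0+p,pose(a,45-a)[1]) for a in range(0,91,10)])
E
```

```text
grip [ 499.77235639 -217.65883685   56.81430821] [ 500. -217.   56.] [0.03431083 0.07481459 0.26480556]
8.45 [ 499.8 -204.2   43.4] [ 134.9    0.2 -179.9] j [ 44.  60.  -8.  90. -30.  64. 150.] F [-1.2 -0.9  5.2] 21.7
[-0.0, 0.0014, -0.0014] [0.1, 0.1, 0.2]
[-0.0, 0.0043, -0.0033] [10.1, 0.1, 0.2]
[-0.0, 0.0075, -0.0046] [20.1, 0.1, 0.2]
[-0.0, 0.0109, -0.0053] [30.1, 0.1, 0.2]
[-0.0001, 0.0143, -0.0055] [40.1, 0.1, 0.2]
[-0.0001, 0.0177, -0.005] [50.1, 0.2, 0.1]
[-0.0001, 0.021, -0.004] [60.1, 0.2, 0.1]
[-0.0001, 0.024, -0.0024] [70.1, 0.2, 0.1]
[-0.0001, 0.0268, -0.0003] [80.1, 0.2, 0.1]
[-0.0001, 0.0291, 0.0022] [90.1, 0.2, 0.1]
```

step_arm([
  [[0,0.0014,-0.0014,0,0,0],[0,0.0014,-0.0014,0,0,0],[0,0.0028,-0.0024,5,0,0],[0,0.0043,-0.0033,10,0,0],[0,0.0059,-0.004,15,0,0],[0,0.0075,-0.0046,20,0,0],[0,0.0092,-0.005,25,0,0],[0,0.0109,-0.0053,30,0,0],[0,0.0126,-0.0055,35,0,0],[0,0.0143,-0.0055,40,0,0],[0,0.0143,-0.0055,40,0,0]],
])

```text
time: 9.82
position: [500.2, -196.0, 56.8]
ee_rot: [175.0, 0.2, -179.7]
wrist_force: [0.5, 2.5, 2.0]
grip_width: 21.2
grip_force: 98.9
```

```bash
python3 - <<'E'
from plan import *
from h import *
p,R,s=cur(); q0=pose(40,5)[0]; print(p-R.apply([0,0,19]),grip(40),s["wrist_torque"],s["grip_width"])
deltas([(pose(a,45-a)[0]-q0+p,pose(a,45-a)[1]) for a in range(40,91,10)]+[(pose(90,-45,0,0)[0]-q0+p,pose(90,-45)[1])])
cv2.imwrite("pics/w3.png",optics.read_camera("wrist"))
E
```

```text
[ 500.12294414 -197.64281247   75.69528725] [ 500.         -198.99486487   75.46870221] [ 0.73783039 -0.04803629  0.29711774] 21.221662129816597
9.82 [ 500.2 -196.    56.8] [ 175.     0.2 -179.7] j [ 16.  43.   8. 111. -22.  30. 132.] F [0.5 2.5 2. ] 21.2
[0.0, 0.0, 0.0] [0.0, 0.1, 0.3]
[-0.0, 0.0029, -0.0018] [10.0, 0.2, 0.3]
[-0.0, 0.0061, -0.0032] [20.0, 0.2, 0.3]
[-0.0001, 0.0094, -0.0039] [30.0, 0.2, 0.2]
[-0.0001, 0.0129, -0.0041] [40.0, 0.2, 0.2]
[-0.0001, 0.0163, -0.0036] [50.0, 0.3, 0.2]
[-0.0001, 0.0161, -0.0016] [50.0, 0.3, 0.2]
```

View pics/w3.png

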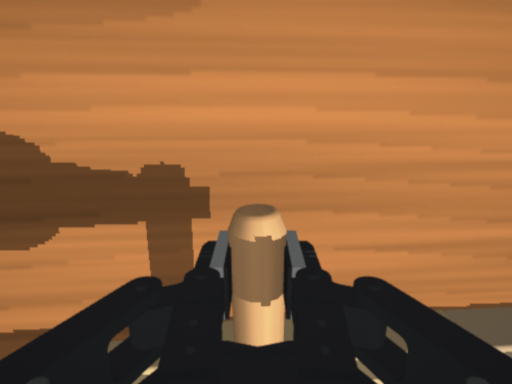

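The handle is firmly between the pads and still seated, and the forces are low. I continue to 90°.

step_arm([
  [[0,0.0015,-0.001,5,0,0],[0,0.0029,-0.0018,10,0,0],[0,0.0045,-0.0026,15,0,0],[0,0.0061,-0.0032,20,0,0],[0,0.0078,-0.0036,25,0,0],[0,0.0094,-0.0039,30,0,0],[0,0.0111,-0.0041,35,0,0],[0,0.0129,-0.0041,40,0,0],[0,0.0146,-0.0039,45,0,0],[0,0.0163,-0.0036,50,0,0],[0,0.0162,-0.0026,50,0,0],[0,0.0161,-0.0016,50,0,0],[0,0.0161,-0.0016,50,0,0]],
])

```text
time: 11.5
position: [498.9, -184.4, 59.8]
ee_rot: [-134.9, 0.1, 179.8]
wrist_force: [-3.5, 2.4, 9.1]
grip_width: 21.6
grip_force: 99.4
```

```bash
python3 - <<'E'
from plan import *
from h import *
p,R,s=cur(); print(p-R.apply([0,0,19]),grip(90,0),s["wrist_torque"],s["joints"].round())
print(s["wrist_force"],s["ee_rot"])
a=optics.read_camera("side")[130:245,250:385]; b=optics.read_camera("top")[130:215,225:325]
a=cv2.resize(a,None,fx=3.2,fy=3.2,interpolation=3);b=cv2.resize(b,None,fx=3.6,fy=3.6,interpolation=3)
o=np.zeros((max(a.shape[0],b.shape[0]),a.shape[1]+b.shape[1],3),np.uint8);o[:a.shape[0],:a.shape[1]]=a;o[:b.shape[0],a.shape[1]:]=b
cv2.imwrite("pics/s4.png",o);print(o.shape)
E
```

```text
[ 498.9542968  -170.99167732   73.21351321] [ 500. -168.   73.] [-0.00609367  0.14645762 -0.32318895] [-43.  68.  55. 120. -18.  16.  98.]
[-3.51105715  2.41204397  9.08019864] [-1.34914517e+02  8.97853869e-02  1.79830431e+02]
(368, 792, 3)
```

View pics/s4.png

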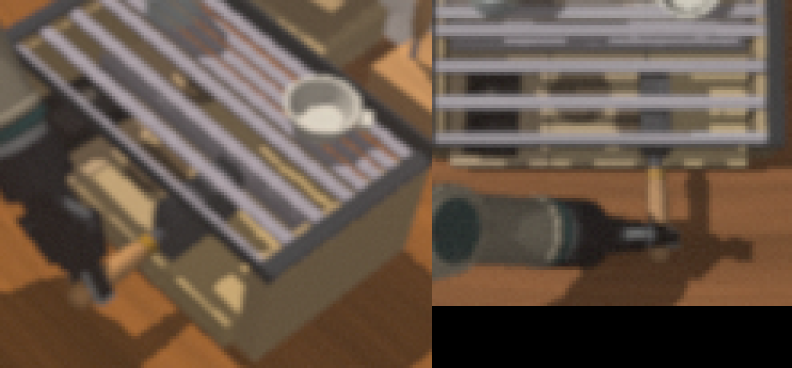

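The mould is standing on its side: its top view is now only ~30 px wide at cols 640–670. The charcoal is untouched. I release and re-lean for the second quarter turn.

step_arm([
  [[0,0,0,0,0,0],[0,0,0,0,0,0],[0,0,0,0,0,0],[0,0,0,0,0,0]],
], fingers=0.055)

```text
time: 12.1
position: [499.8, -182.3, 59.2]
ee_rot: [-135.0, 0.1, -180.0]
wrist_force: [0.3, 0.2, 0.0]
grip_width: 54.7
grip_force: 0.0
```

```bash
python3 - <<'E'
from plan import *
from h import *
p,R,s=cur(); print(p-R.apply([0,0,19]),s["grip_width"])
g=np.array([500,-170,73.]); P=lambda phi,b:(g+(tool(phi,0)*FL).apply([0,0,19-b]),tool(phi,0)*FL)
deltas([P(-45,100),P(0,130),P(45,110),P(45,0)])
E
```

```text
[ 499.78145237 -168.89067743   72.64852423] 54.7219768267209
12.1 [ 499.8 -182.3   59.2] [-1.35e+02  1.00e-01 -1.80e+02] j [-43.  68.  55. 120. -18.  16.  98.] F [0.3 0.2 0. ] 54.7
[-0.0004, -0.001, -0.0995] [0.0, 0.1, -0.1]
[-0.0005, -0.0795, -0.097] [-45.0, 0.2, -0.0]
[-0.0003, -0.092, -0.0185] [-90.0, 0.2, 0.0]
[-0.0002, 0.018, -0.0185] [-90.0, 0.2, 0.0]
```

step_arm([
  [[0,0,-0.02,0,0,0],[0,0,-0.06,0,0,0],[0,0,-0.1,0,0,0],[0,0,-0.1,0,0,0],[0,-0.08,-0.097,-45,0,0],[0,-0.08,-0.097,-45,0,0],[0,-0.08,-0.097,-45,0,0],[0,-0.08,-0.097,-45,0,0],[0,-0.08,-0.097,-45,0,0],[0,-0.092,-0.018,-90,0,0],[0,-0.092,-0.018,-90,0,0],[0,-0.092,-0.018,-90,0,0],[0,-0.092,-0.018,-90,0,0],[0,-0.092,-0.018,-90,0,0],[0,-0.092,-0.018,-90,0,0],[0,-0.092,-0.018,-90,0,0]],
])

```text
time: 14.1
position: [499.6, -233.9, 137.2]
ee_rot: [135.0, 0.2, -180.0]
wrist_force: [-0.6, -0.3, -0.6]
grip_width: 54.9
grip_force: 0.0
```

```bash
python3 - <<'E'
from plan import *
from h import *
g=np.array([500,-170,73.]); P=lambda phi,b:(g+(tool(phi,0)*FL).apply([0,0,19-b]),tool(phi,0)*FL)
deltas([P(45,110),P(45,0)])
m=optics.camera_model("wrist"); im=optics.read_camera("wrist"); cv2.imwrite("pics/w5.png",im)
for p in [(475,-170,73),(528,-170,73)]: print(proj("wrist",p,m))
E
```

```text
14.1 [ 499.6 -233.9  137.2] [ 135.     0.2 -180. ] j [ 35.  53.  12.  87. -40.  81. 157.] F [-0.6 -0.3 -0.6] 54.9
[-0.0004, -0.0002, -0.0004] [-0.0, 0.1, 0.2]
[-0.0003, -0.0001, 0.1096] [-0.0, 0.1, 0.2]
[258.6 158.7]
[258.4 226.4]
```

View pics/w5.png

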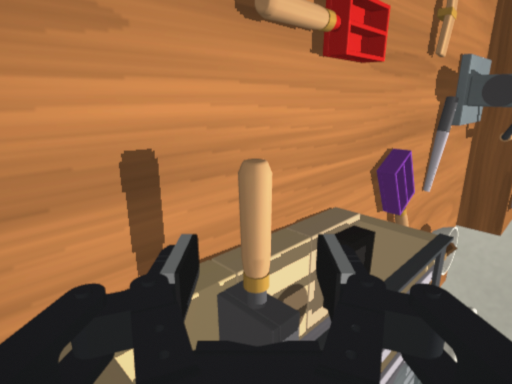

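The handle axis is at column ~255, about 3 px left of the prediction, so I shift about −2.5 mm along tool y. The mould stands flat on its side.

step_arm([
  [[0,-0.0025,0.03,0,0,0],[0,-0.0025,0.06,0,0,0],[0,-0.0025,0.085,0,0,0],[0,-0.0025,0.1,0,0,0],[0,-0.0025,0.11,0,0,0],[0,-0.0025,0.11,0,0,0],[0,-0.0025,0.11,0,0,0]],
])

```text
time: 15.02
position: [500.0, -159.5, 58.0]
ee_rot: [135.1, 0.2, -180.0]
wrist_force: [0.1, -0.6, -0.7]
grip_width: 54.7
grip_force: 0.0
```

step_arm([
  [[0,0,0,0,0,0],[0,0,0,0,0,0],[0,0,0,0,0,0],[0,0,0,0,0,0],[0,0,0,0,0,0],[0,0,0,0,0,0]],
], fingers=0.0, squeeze=100)

```text
time: 15.78
position: [499.7, -158.4, 58.2]
ee_rot: [135.0, 0.2, -179.9]
wrist_force: [-1.5, -0.6, 4.3]
grip_width: 21.8
grip_force: 97.6
```

```bash
python3 - <<'E'
from plan import *
from h import *
p,R,s=cur(); print("grip",p-R.apply([0,0,19]),s["wrist_torque"])
q0=pose(90.001,45,0,0)[0]
deltas([(pose(a,135-a)[0]-q0+p,pose(a,135-a)[1]) for a in [90.001]+list(range(100,181,10))]+[(pose(180,-45,0,0)[0]-q0+p,pose(180,-45)[1])])
E
```

```text
grip [ 499.68544178 -171.84790516   71.67190111] [-0.04513941 -0.0116648   0.21097909]
15.78 [ 499.7 -158.4   58.2] [ 135.     0.2 -179.9] j [ 31.  57.   9.  96. -45.  69. 162.] F [-1.5 -0.6  4.3] 21.8
[-0.0, 0.0014, -0.0014] [0.0, 0.1, 0.2]
[-0.0, 0.0039, 0.0009] [10.0, 0.1, 0.2]
[-0.0, 0.006, 0.0036] [20.0, 0.1, 0.2]
[-0.0, 0.0076, 0.0067] [30.0, 0.1, 0.1]
[-0.0, 0.0087, 0.01] [40.0, 0.1, 0.1]
[-0.0, 0.0091, 0.0134] [50.0, 0.2, 0.1]
[-0.0, 0.0089, 0.0168] [60.0, 0.2, 0.1]
[0.0, 0.0082, 0.0202] [70.0, 0.2, 0.1]
[0.0, 0.0069, 0.0234] [80.0, 0.2, 0.1]
[0.0, 0.005, 0.0263] [90.0, 0.2, 0.1]
[0.0, 0.0036, 0.0277] [90.0, 0.2, 0.1]
```

step_arm([
  [[0,0.0014,-0.0014,0,0,0],[0,0.0027,-0.0003,5,0,0],[0,0.0039,0.0009,10,0,0],[0,0.005,0.0022,15,0,0],[0,0.006,0.0036,20,0,0],[0,0.0068,0.0051,25,0,0],[0,0.0076,0.0067,30,0,0],[0,0.0082,0.0083,35,0,0],[0,0.0087,0.01,40,0,0],[0,0.0089,0.0117,45,0,0],[0,0.0091,0.0134,50,0,0]],
])

```text
time: 17.15
position: [499.4, -142.9, 54.6]
ee_rot: [-174.8, 0.2, -180.0]
wrist_force: [-1.4, -0.0, -0.9]
grip_width: 21.9
grip_force: 98.2
```

```bash
python3 - <<'E'
from plan import *
from h import *
p,R,s=cur(); print("grip",p-R.apply([0,0,19]),grip(140),s["wrist_torque"]);q0=pose(140,-5)[0]
deltas([(pose(a,135-a)[0]-q0+p,pose(a,135-a)[1]) for a in range(140,181,10)]+[(pose(180,-45,0,1)[0]-q0+p,pose(180,-45)[1])])
E
```

```text
grip [ 499.37486137 -141.20746802   73.53314603] [ 500.         -137.00513513   75.46870221] [-0.0436667   0.33854083 -0.12239762]
17.15 [ 499.4 -142.9   54.6] [-174.8    0.2 -180. ] j [-10.  45.  30. 118. -40.  25. 139.] F [-1.4 -0.  -0.9] 21.9
[0.0, 0.0, 0.0] [-0.2, 0.2, 0.0]
[0.0, 0.0025, 0.0023] [9.8, 0.2, -0.0]
[0.0, 0.0046, 0.005] [19.8, 0.2, -0.0]
[0.0, 0.0062, 0.0081] [29.8, 0.2, -0.0]
[0.0, 0.0073, 0.0114] [39.8, 0.2, -0.0]
[0.0, 0.0074, 0.0124] [39.8, 0.2, -0.0]
```

step_arm([
  [[0,0.0013,0.0011,5,0,0],[0,0.0025,0.0023,10,0,0],[0,0.0036,0.0036,15,0,0],[0,0.0046,0.005,20,0,0],[0,0.0055,0.0065,25,0,0],[0,0.0062,0.0081,30,0,0],[0,0.0068,0.0098,35,0,0],[0,0.0073,0.0114,40,0,0],[0,0.0074,0.0124,40,0,0],[0,0.0074,0.0124,40,0,0]],
])

```text
time: 18.4
position: [499.4, -136.9, 42.2]
ee_rot: [-134.9, 0.1, -179.9]
wrist_force: [-2.7, 1.6, 5.0]
grip_width: 22.1
grip_force: 99.3
```

```bash
python3 - <<'E'
from plan import *
from h import *
p,R,s=cur(); print("grip",p-R.apply([0,0,19]),grip(180),s["wrist_torque"])
deltas([(p+[10,0,0],tool(-45,0)*FL),(p+[22,0,0],tool(-45,0)*FL)])
a=optics.read_camera("side")[130:245,250:385]; b=optics.read_camera("top")[130:215,225:325]
a=cv2.resize(a,None,fx=3.2,fy=3.2,interpolation=3);b=cv2.resize(b,None,fx=3.6,fy=3.6,interpolation=3)
o=np.zeros((max(a.shape[0],b.shape[0]),a.shape[1]+b.shape[1],3),np.uint8);o[:a.shape[0],:a.shape[1]]=a;o[:b.shape[0],a.shape[1]:]=b
cv2.imwrite("pics/s6.png",o)
E
```

```text
grip [ 499.39605055 -123.42803984   55.60786087] [ 500. -119.   58.] [ 0.17788719  0.23282179 -0.15514202]
18.4 [ 499.4 -136.9   42.2] [-1.349e+02  1.000e-01 -1.799e+02] j [-50.  74.  60. 118. -37.  23. 111.] F [-2.7  1.6  5. ] 22.1
[-0.01, 0.0, 0.0] [-0.1, 0.1, -0.0]
[-0.022, 0.0, 0.0001] [-0.1, 0.1, -0.0]
```

View pics/s6.png

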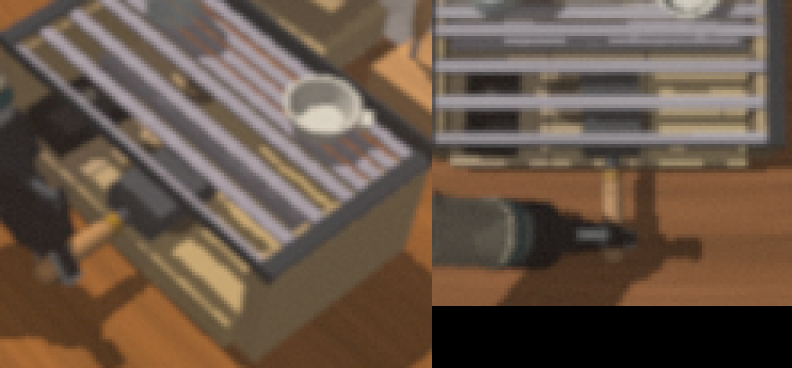

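The mould now lies with its plain flat face up (cols 580–642 in the top crop). I push it back gently.

step_arm([
  [[-0.003,0,0,0,0,0],[-0.006,0,0,0,0,0],[-0.009,0,0,0,0,0],[-0.012,0,0,0,0,0],[-0.015,0,0,0,0,0],[-0.018,0,0,0,0,0],[-0.018,0,0,0,0,0]],
])

```text
time: 19.38
position: [514.3, -137.8, 42.2]
ee_rot: [-135.0, -0.0, 179.7]
wrist_force: [-7.3, -1.3, 6.1]
grip_width: 22.1
grip_force: 98.8
```

step_arm([
  [[-0.001,0,0,0,0,0],[-0.002,0,0,0,0,0],[-0.003,0,0,0,0,0],[-0.004,0,0,0,0,0]],
])

```text
time: 19.88
position: [517.6, -137.9, 42.2]
ee_rot: [-135.0, -0.1, 179.6]
wrist_force: [-7.5, -0.4, 6.7]
grip_width: 22.1
grip_force: 98.9
```

step_arm([
  [[-0.001,0,0,0,0,0],[-0.002,0,0,0,0,0],[-0.003,0,0,0,0,0],[-0.003,0,0,0,0,0]],
])

```text
time: 20.38
position: [520.8, -137.9, 42.2]
ee_rot: [-135.0, -0.1, 179.7]
wrist_force: [-8.4, -0.2, 6.6]
grip_width: 22.1
grip_force: 98.8
```

step_arm([
  [[-0.001,0,0,0,0,0],[-0.002,0,0,0,0,0],[-0.003,0,0,0,0,0],[-0.003,0,0,0,0,0]],
])

```text
time: 20.88
position: [523.9, -137.9, 42.2]
ee_rot: [-135.0, -0.1, 179.7]
wrist_force: [-7.5, -0.3, 5.8]
grip_width: 21.9
grip_force: 98.8
```

step_arm([
  [[-0.001,0,0,0,0,0],[-0.002,0,0,0,0,0],[-0.003,0,0,0,0,0],[-0.003,0,0,0,0,0]],
])

```text
time: 21.38
position: [526.4, -137.9, 42.2]
ee_rot: [-135.0, -0.1, 179.6]
wrist_force: [-8.8, 0.8, 6.4]
grip_width: 22.0
grip_force: 98.9
```

step_arm([
  [[-0.001,0,0,0,0,0],[-0.002,0,0,0,0,0],[-0.002,0,0,0,0,0]],
])

```text
time: 21.75
position: [526.3, -138.0, 42.1]
ee_rot: [-135.0, -0.3, 179.5]
wrist_force: [-13.6, 1.9, 9.2]
grip_width: 21.7
grip_force: 99.3
```

step_arm([
  [[-0.002,0,0,0,0,0],[-0.003,0,0,0,0,0],[-0.003,0,0,0,0,0],[-0.003,0,0,0,0,0]],
])

```text
time: 22.25
position: [526.3, -138.1, 42.0]
ee_rot: [-135.1, -0.5, 179.2]
wrist_force: [-17.6, 5.8, 12.7]
grip_width: 22.2
grip_force: 99.8
```

```bash
python3 - <<'E'
from plan import *
from h import *
p,R,s=cur(); print("grip",p-R.apply([0,0,19]),s["wrist_torque"])
deltas([])
b=optics.read_camera("top")[120:190,250:325]
cv2.imwrite("pics/t7.png",cv2.resize(b,None,fx=8,fy=8,interpolation=3))
E
```

```text
grip [ 526.54664247 -124.63958614   55.44164756] [-0.36558029  2.13700906 -2.5707075 ]
22.25 [ 526.3 -138.1   42. ] [-135.1   -0.5  179.2] j [-49.  76.  62. 113. -36.  28. 110.] F [-17.6   5.8  12.7] 22.2
```

View pics/t7.png

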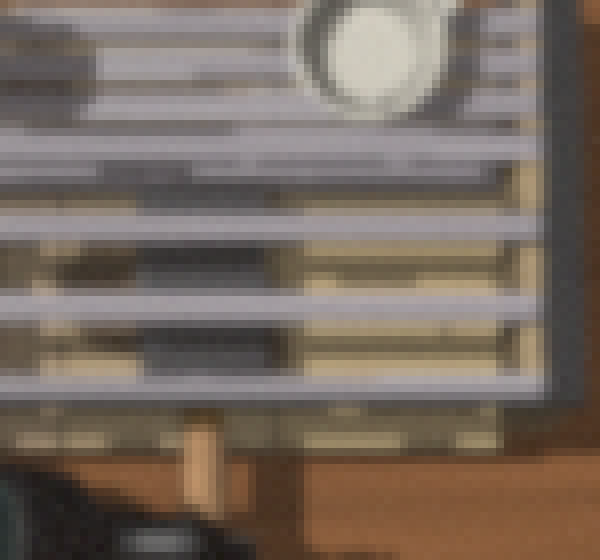

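The tray's far end is up against the stop bar at row ~190. I relax the grip so it self-seats, then release and back out.

step_arm([
  [[-0.001,0,0,0,0,0],[-0.001,0,0,0,0,0],[-0.001,0,0,0,0,0]],
], squeeze=25)

```text
time: 22.68
position: [526.2, -138.1, 41.9]
ee_rot: [-135.1, -0.6, 179.2]
wrist_force: [-20.1, 7.3, 15.6]
grip_width: 22.0
grip_force: 100.0
```

step_arm([
  [[0,0,0,0,0,0],[0,0,0,0,0,0],[0,0,0,0,0,0],[0,0,0,0,0,0]],
], fingers=0.05)

```text
time: 23.18
position: [537.3, -136.1, 41.6]
ee_rot: [-135.0, 0.2, -179.9]
wrist_force: [-0.3, 0.1, 0.1]
grip_width: 49.8
grip_force: 0.0
```

step_arm([
  [[0,0,-0.02,0,0,0],[0,0,-0.05,0,0,0],[0,0,-0.1,0,0,0],[0,0,-0.15,0,0,0],[0,0,-0.15,0,0,0]],
])

```text
time: 23.8
position: [539.1, -27.3, 149.6]
ee_rot: [-135.1, 0.4, -179.6]
wrist_force: [-0.1, -0.3, -0.2]
grip_width: 50.1
grip_force: 0.0
```

```bash
python3 - <<'E'
from plan import *
from h import *
deltas([(np.array([440,-124,230]),tool(0,-0)*FL)])
m=optics.camera_model("wrist"); im=optics.read_camera("wrist"); cv2.imwrite("pics/w8.png",im)
E
```

```text
23.8 [539.1 -27.3 149.6] [-135.1    0.4 -179.6] j [-61.  71.  73. 107. -28.  46. 103.] F [-0.1 -0.3 -0.2] 50.1
[0.0992, -0.1253, 0.0104] [-44.9, 0.6, 0.2]
```

step_arm([
  [[0.099,-0.125,0.01,-44.9,0,0],[0.099,-0.125,0.01,-44.9,0,0],[0.099,-0.125,0.01,-44.9,0,0],[0.099,-0.125,0.01,-44.9,0,0],[0.099,-0.125,0.01,-44.9,0,0],[0.099,-0.125,0.01,-44.9,0,0],[0.099,-0.125,0.01,-44.9,0,0],[0.099,-0.125,0.01,-44.9,0,0]],
])

```text
time: 24.85
position: [437.0, -124.6, 228.0]
ee_rot: [-179.8, 0.0, -179.8]
wrist_force: [-0.1, 0.8, 0.0]
grip_width: 49.8
grip_force: 0.0
```

```bash
python3 - <<'E'
from h import *
deltas([])
m=optics.camera_model("wrist"); im=optics.read_camera("wrist"); cv2.imwrite("pics/w9.png",im)
import pickle; pickle.dump(m,open("w9.pkl","wb"))
for n,p in dict(tip=(501,-124,56),collar=(609,-124,56),trayL=(618,-91,72),trayR=(618,-157,72),floorA=(580,-60,40),floorB=(580,-200,40),rim=(591,-124,148),far=(713,-124,72)).items(): print(n,proj("w",p,m))
hs=cv2.cvtColor(im,cv2.COLOR_BGR2HSV)
c=proj("w",(525,-124,56),m).astype(int); print(c,[(u,im[c[1],u].tolist()) for u in range(c[0]-36,c[0]+36,4) if 0<=u<512])
E
```

```text
24.85 [ 437.  -124.6  228. ] [-179.8    0.  -179.8] j [-26.  30.  57. 118. -33.  49. 140.] F [-0.1  0.8  0. ] 49.8
tip [259.6 228.3]
collar [259.1 316.8]
trayL [289.4 333.5]
trayR [228.9 333.3]
floorA [314.7 286.4]
floorB [193.3 286.1]
rim [259.6 369.9]
far [258.8 401.2]
[259 249] [(223, [37, 65, 99]), (227, [36, 64, 98]), (231, [37, 65, 98]), (235, [37, 65, 99]), (239, [65, 117, 179]), (243, [65, 116, 179]), (247, [55, 86, 121]), (251, [82, 122, 162]), (255, [111, 165, 218]), (259, [123, 183, 233]), (263, [135, 200, 244]), (267, [131, 195, 241]), (271, [65, 116, 178]), (275, [65, 117, 179]), (279, [66, 116, 179]), (283, [67, 117, 180]), (287, [67, 117, 181]), (291, [66, 117, 180])]
```

```bash
python3 - <<'E'
from h import *
import pickle; m=pickle.load(open("w9.pkl","rb")); im=cv2.imread("pics/w9.png").astype(float)
br=im[...,0]/(im[...,2]+1)
rows=range(234,284,3); A=[]
for v in rows:
    w=np.where(br[v,235:285]>.43)[0]+235
    if len(w): A.append((v,w.min(),w.max()));
print(A)
for u in list(range(185,232,6))+list(range(290,345,6)):
    col=br[265:305,u]; w=np.where(col>.43)[0]; b=im[265:305,u].sum(1)
    print(u,w.min()+265 if len(w) else None, int(np.argmax(np.abs(np.diff(b))))+265, end='; ')
a=np.array(A); 
if len(a)>4:
    for k,n in((1,'L'),(2,'R')):
        P=np.array([onz("w",(x[k],x[0]),56,m) for x in a]); s=np.polyfit(P[:,0],P[:,1],1); print(n,np.degrees(np.arctan(s[0])),np.polyval(s,525))
E
```

```text
[(234, np.int64(248), np.int64(269)), (237, np.int64(247), np.int64(269)), (240, np.int64(247), np.int64(269)), (243, np.int64(247), np.int64(269)), (246, np.int64(247), np.int64(269)), (249, np.int64(247), np.int64(269)), (252, np.int64(248), np.int64(269)), (255, np.int64(247), np.int64(269)), (258, np.int64(248), np.int64(269)), (261, np.int64(248), np.int64(269)), (264, np.int64(248), np.int64(269)), (267, np.int64(248), np.int64(269)), (270, np.int64(248), np.int64(269)), (273, np.int64(235), np.int64(284)), (276, np.int64(235), np.int64(284)), (279, np.int64(235), np.int64(284)), (282, np.int64(235), np.int64(284))]
185 265 265; 191 265 274; 197 265 303; 203 265 303; 209 272 293; 215 272 303; 221 272 292; 227 273 292; 290 273 289; 296 273 289; 302 273 293; 308 273 293; 314 265 290; 320 265 303; 326 265 281; 332 265 268; 338 265 281; 344 265 272; L -13.616343137419785 -137.31598429364362
R 17.097303352931085 -113.14416351859816
```

```bash
python3 - <<'E'
from h import *
import pickle; m=pickle.load(open("w9.pkl","rb")); im=cv2.imread("pics/w9.png").astype(float); br=im[...,0]/(im[...,2]+1)
w=np.where(br[200:260,261]>.43)[0]+200; tip=onz("w",(259,w.min()),56,m); print("tip",tip,"expect ~501.5")
P=[]
for v in range(237,271,3):
    x=np.where(br[v,240:280]>.43)[0]+240; P.append(onz("w",(x.mean(),v),56,m))
P=np.array(P); s=np.polyfit(P[:,0],P[:,1],1); yaw=np.degrees(np.arctan(s[0])); print("yaw",yaw,"y",np.polyval(s,525))
F=np.array([onz("w",(u,np.where(br[265:305,u]>.43)[0].min()+265),0,m) for u in (209,215,221,227,290,296,302,308)]); f=np.polyfit(F[:,1],F[:,0],1); print("hearth yaw",-np.degrees(np.arctan(f[0])),F[:,0])
if abs(tip[0]-501.5)<4 and abs(yaw)<2: print(r.job_done())
E
```

```text
tip [ 499.6 -124.6   56. ] expect ~501.5
yaw 1.2734625647059423 y -125.3630013576725
hearth yaw -0.4303333861599223 [585.3 585.2 585.2 586.6 586.3 586.3 586.3 586.3]
the job is handed in; nothing more can be done
None
```

I turned the mould over under the shelf, pushed it back against the stop bar, let go and handed the job in at about 25 s, but I can't confirm its far end lies exactly flush. My last measurement put the handle about 1.7° off square to the hearth, and I handed in without a corrective nudge. The trough-down turn shows in the pictures, and forces stayed low (about 20 N at most in the wrist readings).

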